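# Close up the jar rack

### The arm

A 6-joint arm with a two-finger parallel gripper is mounted at the origin on a cart in front of the work surface, level with it; the furniture and walls round the work are solid. World frame = base frame: x ahead of the robot, y to its left, z up, the work surface at z = 0. Lengths are in mm, angles in rad, forces in N, time in s.
With the tool pointing down it reaches from about 350 to 875 mm from the base axis. Payload 4.2 kg.
Tool frame: the origin (TCP) lies between the finger pads; the fingertips stand 25 mm ahead of it and the grasp point (between the pads) lies 6 mm ahead of it; z points along the fingers, y is the line along which they close (so a half turn about z gives the same grasp; the last joint's range is limited). The gripper opens to 85 mm and grips with 20 to 120 N. Pads are 22 mm wide; open, the fingers measure 114 mm over their backs; the gripper's body (76 mm by 85 mm) begins 54 mm behind the grasp point. The pads swing forward as they close: fully open they stand 13 mm farther back than shut.
Start: joints at [1.584, 0.385, 0.008, 0, -1.194, -0.259], TCP at [152.051, 606.201, 256.312] pointing down, gripper open.
Joint ranges: [-3.14, 3.14], [-1.21, 2.06], [-1.07, 1.41], [-3.16, 2.05], [-2.99, -0.16], [-3.1, 3.1]. Speed limits (rad/s): [2.79, 2.79, 3.14, 3.14, 3.14, 3.14].

### API

Orientations are given as a unit quaternion [x, y, z, w].
In Python, from bench import read_state, imaging, workorder, nets gives the robot as it stands.
- The arm moves only by the tool apply_moves, never from a script. Its argument "rows" is a list of rows, each an object with "hand": the opening, from -1 (shut) to 1 (fully open); "delta_pos": the shift along the tool's x, y, z in mm, a list of three; "yaw": the turn about the tool's z in rad. A call has 1 to 12 rows; each row is the pose to reach, as a shift and turn from the pose commanded when the call began, along the tool's axes at that moment; what a row does not reach only later rows make up. A row lasts 1/12 s, in which the tool goes at most 41.7 mm and 7.16 degrees, less where a joint would pass 70% of its speed; a pose out of reach is approached as far as the arm can. A call with a gripper value outside its range is refused whole. The fingers move at their own pace and stop on an object; the grip force is fixed at half the most. Time passes only in rows, so rows that repeat a pose let the fingers close. It gives the time, the measured TCP pose, the force, the opening and the grip force at its end, in the units of the state.
- read_state(): the state, without advancing time (a new reading comes with each control period).
- imaging.get_image(name): name is "side" or "top"; returns a dict with "pixels" (384x512x3 uint8, red, green, blue), "fx", "fy", "cx", "cy" (pixels), "xyz" and "rotation" of the camera in the world. Camera axes: x right, y down, z forward; pixel columns grow to the right and rows downward; lengths in mm; the calibration is good to about 2 mm. A picture is of the moment at which its call begins. There is no depth.
- workorder.job_done(): hands the job in; it is judged then, once.
Trained networks look in the newest picture that a camera, given by its name, has taken for a name from the list of things; names that differ only in an ending like _2 or _b are one class to them, and where a whole thing is asked for, a point or a joint stands for the part that bears it (a point fixed in the world has none). Each returns a list of dicts, best first, with "score" (0 to 1); they miss things now and then, are a little off and sometimes report something else, mostly with a low value. They report only what shows in the picture. A call takes as long as a camera call.
- nets.find_in(camera, query): "location" ([row, column] in pixels, amid what is visible of it).
- nets.pinpoint(camera, query): "location" ([row, column] in pixels: a listed point, or the origin of a listed thing).
The state is a dict: "clock": time; "joints": joint angles; "joint_vel": joint speeds; "joint_efforts": joint torques, N m; "position": TCP position; "ee_rot": TCP orientation; "contact_force": force on the tool from outside, world axes, zero at the start; "wrist_torque": the same for the moment, N m; "gripper_width": finger opening in mm; "grasp_force": force on a finger pad.
Only numpy, scipy, OpenCV 4.12 (cv2) and the standard library are available. Lean on these libraries where they do the work, as an engineer would, in place of code of your own. Each camera call takes 0.05 s, during which the arm holds its last target. There are 200 camera calls.

### The job

The jar standing in front of the jar rack belongs in it: stand it upright in the row with the two jars already there, and close the rack's sliding end stop up on the row. To do that, lift the stop out of its notches by its wire bail, slide it in so that the three jars are held close together, and let it drop fully home in the tightest notch that still has room for all three. Knock no jar over, and leave the two jars behind the rack and the other things around it where they are.

Things in the scene. Friction and masses are not known exactly. Their poses are not given: they have to be found in the camera images.
- rack: fixed wooden jar rack, 94 mm deep (its x), 412 mm long (its y), low steel rails along both long sides. Origin on the worktop under its middle; z up, +x away from the robot, +y to the robot's left. Jars stand on its floor, 14 mm above the origin, between the rails (inner faces at x = -39 and +39 mm, 38 mm high). It spans y = -200 to +212 mm; the +y end block is 48 mm high.
- fixed_end (a point): middle of the inner face of the rack's fixed end block, where the row of jars begins: rack x = 0, y = -184 mm, 40 mm above the worktop; the block's top is 66 mm high
- notch0 (a point): middle between the first pair of notches (number 0), at the height of their bottoms, 28 mm: rack x = 0, y = -1 mm. 8 pairs of notches are cut in the upper edges of both rails, number 0 here to 7, every 22 mm towards +y, each 13 mm wide and 10 mm deep, with pointed lands between them up to 43 mm high.
- stop_slide (a joint): position (m) of the sliding end stop along the rack's +y: 0 in notch 0, 0.022 in notch 1, up to 0.154 in notch 7. The stop is captive on the tray; lifted, 0.5 N moves it. Room for the row, from the fixed end's face to the stop's face = 0.146 + this value.
- stop_lift (a joint): height (m) of the stop: 0 with its crossbar on the bottom of a pair of notches, at most 0.028. Above 0.016 the crossbar clears the lands and the stop slides along freely; let go, it falls by its own weight (0.4 kg) and the pointed lands guide the crossbar into the nearest notch, but let down more than 2 mm off its middle it may hang on a land when that needs the jars pushed.
- stop_face (a point): middle of the stop's upright wooden face that looks at the jars: 70 mm wide, top 81 mm above the worktop, this point 50 mm above it (stop down). Rack y = -38 mm + stop_slide. Behind it (to +y) the stop is 74 mm long: a block 39 mm high under the bail, and the 8 mm steel crossbar 37 mm behind the face.
- bail (a point): middle of the straight top bar of the stop's wire bail: round, 9 mm thick, along the rack's y over its middle line, 37 mm behind the stop's face, 105 mm above the worktop when down; moves with the stop. Its two legs leave 55 mm clear and 60 mm below the bar is free: closed fingers leaning 30 to 45 degrees fit under it from the front; it can also be pinched from above.
- chilli_jar: glass jar with a screw lid, 58 mm across, 89 mm high, standing in the rack next to the fixed end. Origin at the centre of its underside, z up along its axis. Grip it across the body or lid from above.
- coffee_jar: glass jar with a screw lid, 58 mm across, 109 mm high, the second jar in the rack. Origin at the centre of its underside, z up along its axis. Grip it across the body or lid from above.
- wide_jar: glass jar with a screw lid, 68 mm across (lid 60 mm), 104 mm high, standing on the worktop in front of the rack or behind it. Origin at the centre of its underside, z up along its axis. Grip it across the body or lid from above.
- medium_jar: glass jar with a screw lid, 62 mm across (lid 54 mm), 102 mm high, standing on the worktop in front of the rack or behind it. Origin at the centre of its underside, z up along its axis. Grip it across the body or lid from above.
- slim_jar: glass jar with a screw lid, 44 mm across (lid 40 mm), 99 mm high, standing on the worktop in front of the rack or behind it. Origin at the centre of its underside, z up along its axis. Grip it across the body or lid from above.
- mug: dark mug with a handle, upside down, 73 x 102 x 86 mm, a bystander on the worktop to the left; origin under its middle

How it is judged:
By the outcome, as a careful person would: the job done as asked, in the order asked, and still so for the second after the job is handed in, with the robot touching nothing.
It also fails if it takes over 54 s, if anything falls off the work surface, if the arm or the gripper's body presses on something with over 40 N, if the wrist force passes 120 N, or if a joint passes its speed limit or range.

## Working session

There is one attempt and no reset: what is moved stays moved. The work goes in short steps, Python scripts to look and compute and a tool call to move; the robot and the scene stay as the last step left them, time stands still between calls to the robot, and variables do not carry over. Pictures are saved under pics/ and viewed, at most 10 in all, crops included, and the job is handed in when it is done.

Besides the shell and the picture viewer there is one more tool, called after ">>>" as a command line: name --argument value ..., lists and objects as JSON in quotes. apply_moves: Moves the arm, as the interface text tells. Its arguments: {"type":"object","properties":{"rows":{"type":"array"}},"required":["rows"]}

```bash
mkdir -p pics
cat > h.py <<'E'
import numpy as np, cv2
from bench import read_state, imaging, workorder, nets
from scipy.spatial.transform import Rotation as R
def rot(im):
    r=np.array(im["rotation"],float)
    return r if r.shape==(3,3) else R.from_quat(r).as_matrix()
def ray(im,loc):
    v=np.array([(loc[1]-im["cx"])/im["fx"],(loc[0]-im["cy"])/im["fy"],1.])
    return np.array(im["xyz"],float),rot(im)@v
def onz(im,loc,z):
    o,d=ray(im,loc); return o+d*(z-o[2])/d[2]
def proj(im,p):
    c=rot(im).T@(np.array(p,float)-im["xyz"]); return [im["cy"]+im["fy"]*c[1]/c[2], im["cx"]+im["fx"]*c[0]/c[2]]
E
python3 - <<'E'
from h import *
s=read_state(); print({k:np.round(v,3) for k,v in s.items()})
ims={}
for c in("top","side"):
    im=imaging.get_image(c); ims[c]=im
    print(c,im["xyz"],np.round(im["rotation"],3),im["fx"],im["cx"])
    cv2.imwrite(f"pics/{c}0.png",im["pixels"][:,:,::-1])
Z=dict(fixed_end=40,notch0=28,stop_face=50,bail=105,chilli_jar=14,coffee_jar=14,wide_jar=0,medium_jar=0,slim_jar=0,mug=0,rack=0)
for n,z in Z.items():
    for c in ims:
        for r in nets.pinpoint(c,n)[:2]:
            print(n,c,round(r["score"],2),np.round(r["location"],1),np.round(onz(ims[c],r["location"],z)[:2],1))
E
```

```text
{'clock': np.float64(0.0), 'joints': array([ 1.584e+00,  3.860e-01,  7.000e-03, -1.000e-03, -1.194e+00,
       -2.590e-01]), 'joint_vel': array([ 0.   , -0.   ,  0.001, -0.   ,  0.   , -0.001]), 'joint_efforts': array([-1.0000e-03, -3.9229e+01,  1.8840e+01,  4.1860e+00, -5.0000e-03,
       -0.0000e+00]), 'position': array([151.916, 605.696, 255.219]), 'ee_rot': array([ 0.992, -0.123, -0.   ,  0.001]), 'contact_force': array([-0.397,  0.287,  0.027]), 'wrist_torque': array([-0.052, -0.018,  0.016]), 'grasp_force': np.float64(0.0), 'gripper_width': np.float64(85.573)}
top [ 452.41310126 -290.59894774 1401.43780534] [-0.701  0.712 -0.025  0.027] 499.51321902430976 260.82898865407697
side [222.93798632 456.39747686 671.30549318] [-0.179  0.871 -0.449  0.087] 406.6301268664853 256.53235971860784
fixed_end top 0.82 [253.7 359. ] [ 405.2 -551.8]
fixed_end top 0.57 [233. 324.] [ 462.7 -458.4]
fixed_end side 0.96 [164.2 330.8] [ 409.2 -546.8]
fixed_end side 0.52 [188.3 253.7] [ 566.6 -347.4]
notch0 top 0.64 [214.2 301.6] [ 515.3 -399.6]
notch0 side 0.75 [184.4 279.3] [ 516.1 -407.7]
stop_face
[... 291 characters left out ...]
0.61 [169.7 312.7] [ 458.3 -536.8]
coffee_jar top 0.61 [227.3 322.2] [ 478.7 -457. ]
coffee_jar side 0.88 [183.5 300.2] [ 470.2 -454.3]
coffee_jar side 0.28 [172.4 314.6] [ 449.  -525.1]
wide_jar top 0.81 [195.  339.5] [ 569.  -509.6]
wide_jar side 0.71 [166.8 268.4] [ 591.7 -519. ]
medium_jar top 0.57 [160.6 294.9] [ 668.6 -386.1]
medium_jar side 0.97 [184.3 224.4] [ 672.7 -382.7]
slim_jar top 0.5 [240.5 259.8] [ 444.8 -283.3]
slim_jar side 0.8 [225.3 291.7] [ 438.4 -291.2]
slim_jar side 0.74 [193.2 274.9] [ 525.3 -400.7]
mug top 0.65 [245.9 174.9] [433.4 -45.7]
mug side 0.61 [296.4 257.4] [430.8 -52.2]
rack top 0.93 [213.4 304.5] [ 518.7 -410. ]
rack side 0.65 [195.5 274.2] [ 523.3 -390. ]
```

View pics/top0.png

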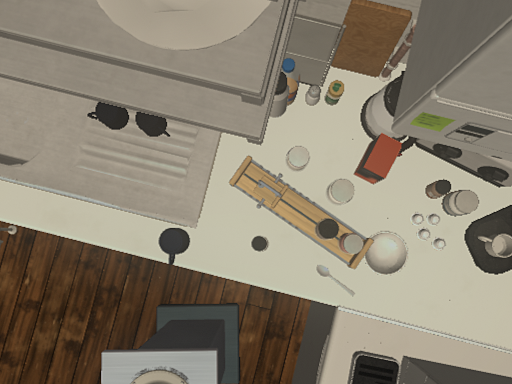

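View pics/side0.png

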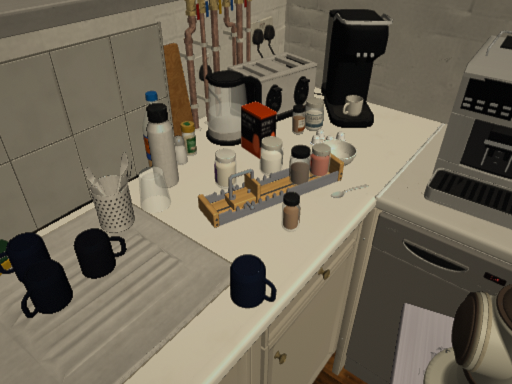

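The jar in front is the slim jar: top pixel (243,259), side pixel (210,291). The rack runs diagonally from about (165,240) to (255,362) in the top view. I'll fit the rack pose and check it with an overlay.

```bash
cat > fit.py <<'E'
from h import *
from scipy.optimize import least_squares
def R2W(q,p):
    c,s=np.cos(q[2]),np.sin(q[2]); return np.array([q[0]+c*p[0]-s*p[1],q[1]+s*p[0]+c*p[1],p[2]])
E
python3 - <<'E'
from fit import *
ims={c:imaging.get_image(c) for c in("top","side")}
obs={}
for c in ims:
    for n in("fixed_end","notch0","stop_face","bail","rack","chilli_jar","coffee_jar","slim_jar"):
        r=nets.pinpoint(c,n); 
        if r: obs[c,n]=r[0]["location"]
def pts(q):
    s=q[3]
    return dict(fixed_end=R2W(q,(0,-184,40)),notch0=R2W(q,(0,-1,28)),rack=R2W(q,(0,0,0)),stop_face=R2W(q,(0,-38+s,50)),bail=R2W(q,(0,-1+s,105)),
     chilli_jar=R2W(q,(q[4],q[5],14)),coffee_jar=R2W(q,(q[6],q[7],14)),slim_jar=np.array([q[8],q[9],0]))
def f(q):
    P=pts(q); return np.concatenate([np.subtract(proj(ims[c],P[n]),l) for (c,n),l in obs.items()])
r=least_squares(f,[518,-405,-.63,110,0,-155,0,-95,440,-287],loss="soft_l1",x_scale=[10,10,.1,10,10,10,10,10,10,10])
q=r.x; print(np.round(q,3)); 
for (k,v),e in zip(obs.items(),f(q).reshape(-1,2)): print(k,np.round(e,1))
np.save("q.npy",q)
def draw(c,x0,y0,x1,y1,k):
    im=ims[c]; I=cv2.resize(im["pixels"][y0:y1,x0:x1,::-1],None,fx=k,fy=k,interpolation=cv2.INTER_CUBIC)
    def px(p): a=proj(im,p); return (int((a[1]-x0+.5)*k),int((a[0]-y0+.5)*k))
    def poly(L,col,cl=True): cv2.polylines(I,[np.array([px(p) for p in L])],cl,col,1)
    poly([R2W(q,p) for p in((-47,-200,0),(47,-200,0),(47,212,0),(-47,212,0))],(0,0,255))
    s=q[3]
    poly([R2W(q,p) for p in((-35,-38+s,81),(35,-38+s,81))],(255,0,0),False)
    poly([R2W(q,(0,-1+s+d,105)) for d in(-28,28)],(255,0,255),False)
    for i in range(8): poly([R2W(q,(x,-1+22*i,28)) for x in(-43,43)],(0,255,255),False)
    a=np.linspace(0,6.28,30)
    C=lambda ctr,rr,z:[np.array([ctr[0]+rr*np.cos(t),ctr[1]+rr*np.sin(t),z]) for t in a]
    for j,z in((4,103),(6,123)): 
        ctr=R2W(q,(q[j],q[j+1],0)); poly(C(ctr,26,z),(0,255,0)); poly(C(ctr,29,14),(0,150,0))
    poly(C(q[8:10],20,99),(0,255,0)); poly(C(q[8:10],22,0),(0,150,0))
    return I
cv2.imwrite("pics/ov1.png",draw("top",220,145,390,275,4.6)); cv2.imwrite("pics/ov2.png",draw("side",190,130,370,245,4.4))
E
```

```text
[ 519.718 -399.593   -0.622  109.378    6.796 -143.289   -3.117  -77.157
  437.997 -276.889]
('top', 'fixed_end') [-0.2 -1. ]
('top', 'notch0') [-1.3  1.1]
('top', 'stop_face') [-2.7  0.7]
('top', 'bail') [-1.5 -3.5]
('top', 'rack') [ 0.3 -2.8]
('top', 'chilli_jar') [ 0. -0.]
('top', 'coffee_jar') [ 0.1 -0.5]
('top', 'slim_jar') [0.2 1.6]
('side', 'fixed_end') [ 0.7 -0.7]
('side', 'notch0') [-1.2  1.8]
('side', 'stop_face') [-0.5  1.1]
('side', 'bail') [2.2 2.3]
('side', 'rack') [-0.5  1.1]
('side', 'coffee_jar') [-1.3  0.1]
('side', 'slim_jar') [ 5.6 -0.5]
```

View pics/ov1.png

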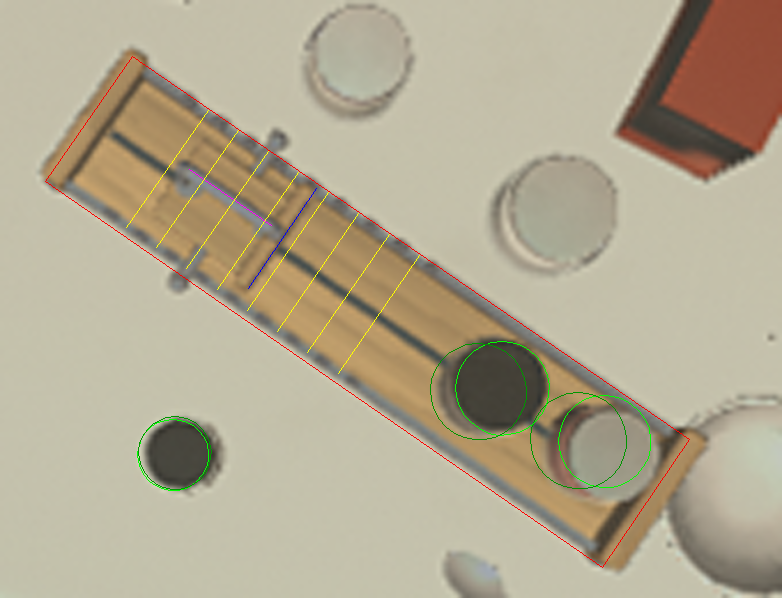

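View pics/ov2.png

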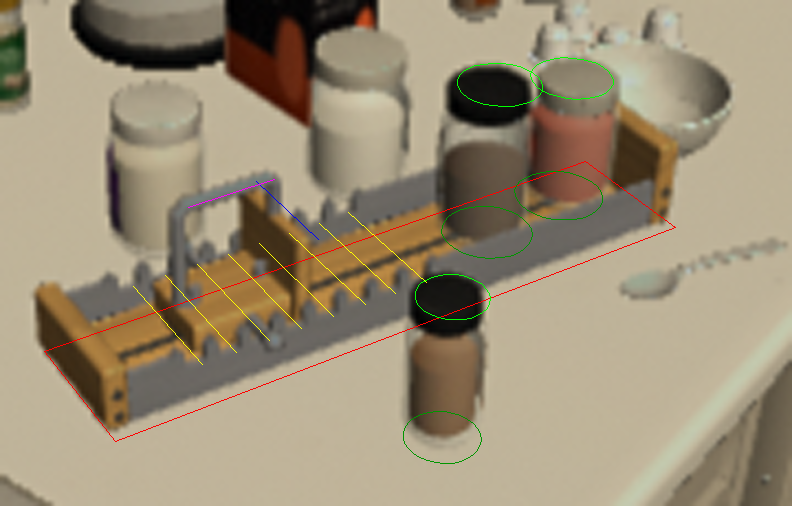

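The overlay shows the net's jar origins are off, while the lid tops and corners are sharp. I'll refit with the picture points read off the crops: top crop lids at (612,449), (501,386), (178,454), and crossbar ends at (278,140) and (178,283).

```bash
cat > fit2.py <<'E'
from fit import *
ims={c:imaging.get_image(c) for c in("top","side")}
T=lambda x,y:(y/4.6+145-.5,x/4.6+220-.5); S=lambda x,y:(y/4.4+130-.5,x/4.4+190-.5)
k=lambda *p:(lambda q:R2W(q,p))
st=lambda x,z:(lambda q:R2W(q,(x,-1+q[3],z)))
jar=lambda j,z:(lambda q:np.r_[q[j:j+2],z])
O=[("top",T(132,50),k(47,212,48)),("top",T(43,183),k(-47,212,48)),("top",T(708,436),k(47,-200,66)),("top",T(619,570),k(-47,-200,66)),
("top",T(228,211),st(0,32)),("top",T(231,205),st(0,108)),("top",T(612,449),jar(4,103)),("top",T(501,386),jar(6,123)),("top",T(178,454),jar(8,99)),
("side",S(115,430),k(-47,212,0)),("side",S(43,345),k(47,212,0)),("side",S(676,150),k(-47,-200,66)),
("side",S(226,193),st(0,105)),("side",S(578,80),jar(4,103)),("side",S(490,84),jar(6,123)),("side",S(449,290),jar(8,99))]
f=lambda q:np.concatenate([np.subtract(proj(ims[c],g(q)),l) for c,l,g in O])
r=least_squares(f,[519,-400,-.62,110,433,-522,475,-462,440,-287],loss="soft_l1",x_scale=[10,10,.1]+[10]*7)
q=r.x
if __name__=="__main__":
    print(np.round(q,3)); print(np.round(f(q).reshape(-1,2),1).tolist())
    c,s=np.cos(q[2]),np.sin(q[2]); B=np.array([[c,s],[-s,c]])
    for j in(4,6,8): print("rackxy",np.round(B@(q[j:j+2]-q[:2]),1))
    print("bail",R2W(q,(0,-1+q[3],105)))
    np.save("q.npy",q)
    Rm=R.from_quat(read_state()["ee_rot"]).as_matrix(); print(np.round(Rm,3)); print("rack x dir",c,s)
E
python3 fit2.py
```

```text
[ 520.314 -399.27    -0.619  108.897  437.942 -523.112  475.573 -459.315
  440.094 -280.04 ]
[[-1.4, -0.6], [-2.2, -0.9], [0.4, 1.2], [0.6, 0.9], [-0.3, 0.1], [-1.7, -0.2], [-0.2, -0.3], [-0.8, -0.2], [-0.6, 0.2], [2.8, -0.1], [1.6, 0.0], [-1.8, 2.7], [0.1, 1.3], [-0.6, 0.3], [0.1, 0.9], [0.6, 0.4]]
rackxy [   4.8 -148.7]
rackxy [ -1.6 -74.9]
rackxy [-134.5   50.6]
bail [ 582.91139561 -311.38716349  105.        ]
[[ 0.97  -0.243  0.   ]
 [-0.243 -0.97   0.   ]
 [-0.    -0.    -1.   ]]
rack x dir 0.8145034930628484 -0.5801586505331265
```

>>> apply_moves --rows '[{"hand": 1, "delta_pos": [380, 374, 0], "yaw": 1.4}, {"hand": 1, "delta_pos": [380, 374, 0], "yaw": 1.4}, {"hand": 1, "delta_pos": [380, 374, 0], "yaw": 1.4}, {"hand": 1, "delta_pos": [380, 374, 0], "yaw": 1.4}, {"hand": 1, "delta_pos": [380, 374, 0], "yaw": 1.4}, {"hand": 1, "delta_pos": [380, 374, 0], "yaw": 1.4}, {"hand": 1, "delta_pos": [380, 374, 0], "yaw": 1.4}, {"hand": 1, "delta_pos": [380, 374, 0], "yaw": 1.4}, {"hand": 1, "delta_pos": [380, 374, 0], "yaw": 1.4}, {"hand": 1, "delta_pos": [380, 374, 0], "yaw": 1.4}, {"hand": 1, "delta_pos": [380, 374, 0], "yaw": 1.4}, {"hand": 1, "delta_pos": [380, 374, 0], "yaw": 1.4}]'

```text
clock: 3.2
position: [412.9, 177.4, 256.9]
ee_rot: [-0.679, 0.734, -0.0, 0.001]
contact_force: [0.4, 1.1, 0.6]
gripper_width: 85.3
grasp_force: 0.0
```

```bash
cat > go.py <<'E'
import sys
from fit import *
# python3 go.py x y z : tool-frame shift and yaw to that world TCP position with tool x = rack -y
q=np.load("q.npy"); s=read_state(); Rm=R.from_quat(s["ee_rot"]).as_matrix()
c,sn=np.cos(q[2]),np.sin(q[2])
want=np.array([[sn,-c,0],[-c,-sn,0],[0,0,-1]]).T
t=np.array([float(a) for a in sys.argv[1:4]])
print("delta",np.round(Rm.T@(t-s["position"]),1),"yaw",round(R.from_matrix(Rm.T@want).as_rotvec()[2],3))
print("t",round(float(s["clock"]),2),"pos",np.round(s["position"],1),"F",np.round(s["contact_force"],1),"w",round(float(s["gripper_width"]),1),"g",round(float(s["grasp_force"]),1),"rackxy",np.round([[c,sn],[-sn,c]]@(s["position"][:2]-q[:2]),1),"j",np.round(s["joints"],2))
E
python3 go.py 440 -280 200
```

```text
delta [453.9 -63.   56.5] yaw 0.54
t 3.2 pos [412.9 177.4 256.9] F [0.4 1.1 0.6] w 85.3 g 0.0 rackxy [-422.   407.4] j [ 0.77  0.08 -0.4   0.   -1.09 -0.85]
```

>>> apply_moves --rows '[{"hand": 1, "delta_pos": [454, -63, 50], "yaw": 0.54}, {"hand": 1, "delta_pos": [454, -63, 50], "yaw": 0.54}, {"hand": 1, "delta_pos": [454, -63, 50], "yaw": 0.54}, {"hand": 1, "delta_pos": [454, -63, 50], "yaw": 0.54}, {"hand": 1, "delta_pos": [454, -63, 50], "yaw": 0.54}, {"hand": 1, "delta_pos": [454, -63, 50], "yaw": 0.54}, {"hand": 1, "delta_pos": [454, -63, 50], "yaw": 0.54}, {"hand": 1, "delta_pos": [454, -63, 50], "yaw": 0.54}, {"hand": 1, "delta_pos": [454, -63, 50], "yaw": 0.54}, {"hand": 1, "delta_pos": [454, -63, 50], "yaw": 0.54}, {"hand": 1, "delta_pos": [454, -63, 50], "yaw": 0.54}, {"hand": 1, "delta_pos": [454, -63, 50], "yaw": 0.54}]'

```text
clock: 4.2
position: [440.9, -283.4, 205.2]
ee_rot: [-0.457, 0.889, -0.0, -0.001]
contact_force: [0.1, 0.5, 0.2]
gripper_width: 85.1
grasp_force: 0.0
```

```bash
python3 go.py 440 -280 66
python3 - <<'E'
from h import *
for c in("top","side"):
    im=imaging.get_image(c); r=nets.find_in(c,"slim_jar")[:2]
    for a in r: print(c,a["score"],a["location"],onz(im,a["location"],50))
    p=proj(im,(440,-280,60)); x0,y0=int(p[1])-40,int(p[0])-45
    cv2.imwrite(f"pics/s_{c}.png",cv2.resize(im["pixels"][y0:y0+75,x0:x0+80,::-1],None,fx=5,fy=5,interpolation=cv2.INTER_CUBIC)); print(x0,y0)
a,b=[cv2.imread(f"pics/s_{c}.png") for c in("top","side")]
cv2.imwrite("pics/pre.png",np.hstack([a,b]))
E
```

```text
delta [ -2.4   2.7 139.2] yaw -0.002
t 4.2 pos [ 440.9 -283.4  205.2] F [0.1 0.5 0.2] w 85.1 g 0.0 rackxy [-131.9   48.3] j [-0.26  0.26 -0.31  0.   -1.   -0.36]
top 0.18 [191.0, 272.6] [ 578.60784695 -320.4191185    50.        ]
218 197
side 0.96 [208.8, 292.9] [ 439.62417162 -294.65337988   50.        ]
251 164
```

View pics/pre.png

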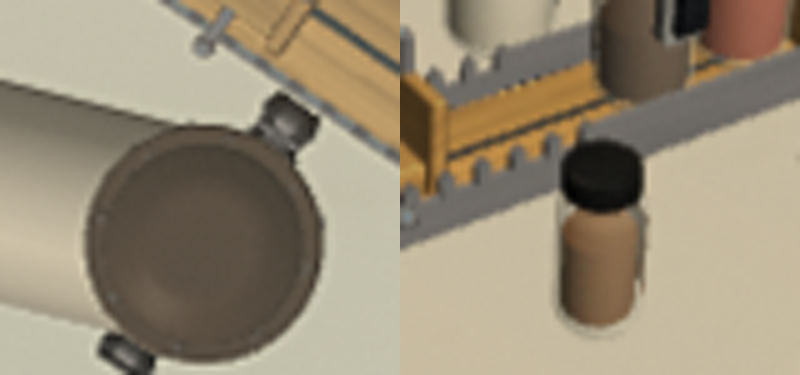

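Run:
```python
from h import *
t=imaging.get_image("top"); s=imaging.get_image("side")
print(onz(t,(454/4.6+144.5,178/4.6+219.5),99))
print(onz(s,(227.1,290.5),0), onz(s,(290/4.4+129.5,449/4.4+189.5),99), onz(s,(159/5+163.5,201/5+250.5),99))
```

```text
[ 438.44580049 -279.58104958   99.        ]
[ 438.94197243 -283.53916272    0.        ] [ 441.74214993 -281.85084264   99.        ] [ 443.70474058 -281.4576794    99.        ]
```

>>> apply_moves --rows '[{"hand": 1, "delta_pos": [-1.5, 2, 35], "yaw": 0}, {"hand": 1, "delta_pos": [-1.5, 2, 70], "yaw": 0}, {"hand": 1, "delta_pos": [-1.5, 2, 100], "yaw": 0}, {"hand": 1, "delta_pos": [-1.5, 2, 125], "yaw": 0}, {"hand": 1, "delta_pos": [-1.5, 2, 135], "yaw": 0}, {"hand": 1, "delta_pos": [-1.5, 2, 135], "yaw": 0}, {"hand": -1, "delta_pos": [-1.5, 2, 135], "yaw": 0}, {"hand": -1, "delta_pos": [-1.5, 2, 135], "yaw": 0}, {"hand": -1, "delta_pos": [-1.5, 2, 135], "yaw": 0}, {"hand": -1, "delta_pos": [-1.5, 2, 135], "yaw": 0}, {"hand": -1, "delta_pos": [-1.5, 2, 135], "yaw": 0}, {"hand": -1, "delta_pos": [-1.5, 2, 135], "yaw": 0}]'

```text
clock: 5.5
position: [442.0, -276.4, 73.5]
ee_rot: [-0.46, 0.888, -0.002, 0.002]
contact_force: [0.1, -0.3, 5.3]
gripper_width: 41.7
grasp_force: 60.0
```

```bash
python3 go.py 440 -280 150
```

```text
delta [  4.1  -0.8 -76.5] yaw 0.005
t 5.5 pos [ 442.  -276.4   73.5] F [ 0.1 -0.3  5.3] w 41.7 g 60.0 rackxy [-135.1   54.7] j [-0.25  0.42 -0.47  0.   -0.67 -0.37]
```

>>> apply_moves --rows '[{"hand": -1, "delta_pos": [0, 0, -15], "yaw": 0}, {"hand": -1, "delta_pos": [0, 0, -40], "yaw": 0}, {"hand": -1, "delta_pos": [0, 0, -65], "yaw": 0}, {"hand": -1, "delta_pos": [0, 0, -80], "yaw": 0}, {"hand": -1, "delta_pos": [20, -40, -80], "yaw": 0}, {"hand": -1, "delta_pos": [35, -75, -80], "yaw": 0}, {"hand": -1, "delta_pos": [50, -105, -80], "yaw": 0}, {"hand": -1, "delta_pos": [62, -125, -80], "yaw": 0}, {"hand": -1, "delta_pos": [65, -134, -80], "yaw": 0}, {"hand": -1, "delta_pos": [65, -134, -80], "yaw": 0}, {"hand": -1, "delta_pos": [65, -134, -80], "yaw": 0}, {"hand": -1, "delta_pos": [65, -134, -80], "yaw": 0}]'

```text
clock: 6.5
position: [511.6, -405.1, 151.3]
ee_rot: [-0.46, 0.888, 0.001, -0.0]
contact_force: [-0.3, 0.4, -0.7]
gripper_width: 41.5
grasp_force: 61.0
```

```bash
python3 go.py 440 -280 150
python3 - <<'E'
from fit import *
q=np.load("q.npy"); s=read_state(); p=s["position"]
O=[]
for c in("top","side"):
    im=imaging.get_image(c)
    a=proj(im,(p[0],p[1],90)); x0,y0=int(a[1])-45,int(a[0])-40
    O.append(cv2.resize(im["pixels"][y0:y0+80,x0:x0+80,::-1],None,fx=5,fy=5,interpolation=cv2.INTER_CUBIC)); print(x0,y0)
cv2.imwrite("pics/held.png",np.hstack(O))
E
```

```text
delta [-60.9 130.6   1.5] yaw 0.004
t 6.5 pos [ 511.6 -405.1  151.3] F [-0.3  0.4 -0.7] w 41.5 g 61.0 rackxy [-3.7 -9.8] j [-0.42  0.52 -0.06 -0.   -1.   -0.19]
260 174
236 126
```

View pics/held.png

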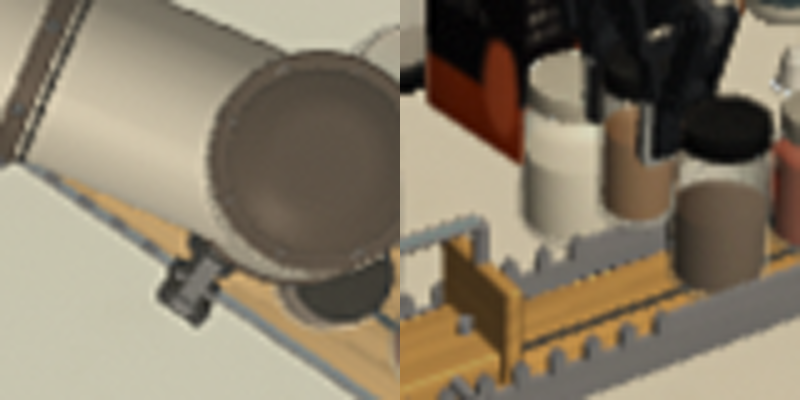

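The jar is held upright, with its base at side pixel ~(638,215) of the crop, still above the rack and clear of the coffee jar. Lowering it.

>>> apply_moves --rows '[{"hand": -1, "delta_pos": [0, -3, 20], "yaw": 0}, {"hand": -1, "delta_pos": [0, -3, 40], "yaw": 0}, {"hand": -1, "delta_pos": [0, -3, 52], "yaw": 0}, {"hand": -1, "delta_pos": [0, -3, 58], "yaw": 0}, {"hand": -1, "delta_pos": [0, -3, 61], "yaw": 0}, {"hand": -1, "delta_pos": [0, -3, 62], "yaw": 0}, {"hand": -1, "delta_pos": [0, -3, 62], "yaw": 0}]'

```text
clock: 7.18
position: [515.2, -408.0, 90.0]
ee_rot: [-0.46, 0.888, -0.001, 0.0]
contact_force: [-0.4, 0.2, -1.3]
gripper_width: 41.4
grasp_force: 61.0
```

```bash
python3 go.py 440 -280 150
```

```text
delta [-61.2 135.2 -60.1] yaw 0.004
t 7.18 pos [ 515.2 -408.    90. ] F [-0.4  0.2 -1.3] w 41.4 g 61.0 rackxy [  0.9 -10.1] j [-0.42  0.59 -0.11  0.   -0.88 -0.19]
```

>>> apply_moves --rows '[{"hand": -1, "delta_pos": [0, 0, 1.5], "yaw": 0}, {"hand": -1, "delta_pos": [3, 0, 1.5], "yaw": 0}, {"hand": -1, "delta_pos": [6, 0, 1.5], "yaw": 0}, {"hand": -1, "delta_pos": [9, 0, 1.5], "yaw": 0}, {"hand": -1, "delta_pos": [12, 0, 1.5], "yaw": 0}, {"hand": -1, "delta_pos": [15, 0, 1.5], "yaw": 0}, {"hand": -1, "delta_pos": [18, 0, 1.5], "yaw": 0}, {"hand": -1, "delta_pos": [20, 0, 1.5], "yaw": 0}, {"hand": -1, "delta_pos": [22, 0, 1.5], "yaw": 0}, {"hand": -1, "delta_pos": [24, 0, 1.5], "yaw": 0}, {"hand": -1, "delta_pos": [24, 0, 1.5], "yaw": 0}]'

```text
clock: 8.1
position: [500.9, -427.9, 88.0]
ee_rot: [-0.46, 0.888, -0.0, 0.0]
contact_force: [1.3, 0.4, -0.1]
gripper_width: 42.1
grasp_force: 61.2
```

```bash
python3 go.py 440 -280 150
python3 - <<'E'
from fit import *
im=imaging.get_image("side")
cv2.imwrite("pics/slide.png",cv2.resize(im["pixels"][125:240,230:380,::-1],None,fx=5,fy=5,interpolation=cv2.INTER_CUBIC))
E
```

```text
delta [-85.6 135.1 -62.1] yaw 0.004
t 8.1 pos [ 500.9 -427.9   88. ] F [ 1.3  0.4 -0.1] w 42.1 g 61.2 rackxy [  0.8 -34.6] j [-0.46  0.59 -0.1   0.   -0.88 -0.15]
```

View pics/slide.png

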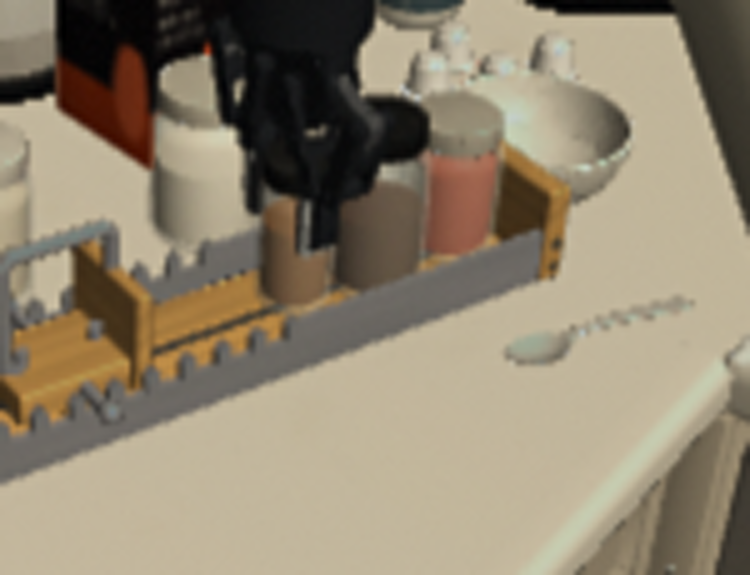

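The slim jar stands in the rack against the coffee jar (crop 295,250), with a small gap left to the chilli jar. I'll push on gently.

>>> apply_moves --rows '[{"hand": -1, "delta_pos": [1, 0, 0], "yaw": 0}, {"hand": -1, "delta_pos": [2, 0, 0], "yaw": 0}, {"hand": -1, "delta_pos": [3, 0, 0], "yaw": 0}, {"hand": -1, "delta_pos": [4, 0, 0], "yaw": 0}, {"hand": -1, "delta_pos": [4, 0, 0], "yaw": 0}]'

```text
clock: 8.57
position: [498.6, -430.7, 87.8]
ee_rot: [-0.46, 0.888, 0.0, 0.0]
contact_force: [1.5, 3.2, 0.5]
gripper_width: 41.6
grasp_force: 61.2
```

```bash
python3 go.py 440 -280 150
```

```text
delta [-89.3 134.9 -62.2] yaw 0.004
t 8.57 pos [ 498.6 -430.7   87.8] F [1.5 3.2 0.5] w 41.6 g 61.2 rackxy [  0.6 -38.2] j [-0.47  0.59 -0.1  -0.   -0.88 -0.15]
```

>>> apply_moves --rows '[{"hand": -1, "delta_pos": [1, 0, 0], "yaw": 0}, {"hand": -1, "delta_pos": [2, 0, 0], "yaw": 0}, {"hand": -1, "delta_pos": [2, 0, 0], "yaw": 0}]'

```text
clock: 8.82
position: [497.5, -432.4, 87.8]
ee_rot: [-0.46, 0.888, 0.0, 0.0]
contact_force: [2.2, 2.9, 0.2]
gripper_width: 41.8
grasp_force: 61.2
```

```bash
python3 go.py 440 -280 150
```

```text
delta [-91.3 134.9 -62.2] yaw 0.004
t 8.82 pos [ 497.5 -432.4   87.8] F [2.2 2.9 0.2] w 41.8 g 61.2 rackxy [  0.6 -40.2] j [-0.47  0.59 -0.1  -0.   -0.88 -0.14]
```

>>> apply_moves --rows '[{"hand": -1, "delta_pos": [1, 0, 0], "yaw": 0}, {"hand": -1, "delta_pos": [2, 0, 0], "yaw": 0}, {"hand": -1, "delta_pos": [2, 0, 0], "yaw": 0}]'

```text
clock: 9.07
position: [496.9, -433.5, 88.0]
ee_rot: [-0.46, 0.888, -0.0, 0.001]
contact_force: [4.5, 5.4, 1.7]
gripper_width: 41.9
grasp_force: 61.3
```

```bash
python3 go.py 440 -280 150
```

```text
delta [-92.6 135.  -62. ] yaw 0.004
t 9.07 pos [ 496.9 -433.5   88. ] F [4.5 5.4 1.7] w 41.9 g 61.3 rackxy [  0.8 -41.5] j [-0.47  0.59 -0.1  -0.   -0.88 -0.14]
```

>>> apply_moves --rows '[{"hand": -1, "delta_pos": [-1, 0, 0.5], "yaw": 0}, {"hand": 0.1, "delta_pos": [-1, 0, 0.5], "yaw": 0}, {"hand": 0.4, "delta_pos": [-1, 0, 0.5], "yaw": 0}, {"hand": 0.6, "delta_pos": [-1, 0, 0.5], "yaw": 0}, {"hand": 0.6, "delta_pos": [-1, 0, 0.5], "yaw": 0}, {"hand": 0.6, "delta_pos": [-1, 0, -30], "yaw": 0}, {"hand": 0.6, "delta_pos": [-1, 0, -70], "yaw": 0}, {"hand": 0.6, "delta_pos": [-1, 0, -100], "yaw": 0}, {"hand": 0.6, "delta_pos": [-1, 0, -100], "yaw": 0}]'

```text
clock: 9.82
position: [499.5, -436.0, 196.2]
ee_rot: [-0.46, 0.888, -0.007, 0.003]
contact_force: [-0.3, -0.7, 1.1]
gripper_width: 68.4
grasp_force: 0.0
```

```bash
python3 go.py 583 -311 170
```

```text
delta [-150.3    4.1   25.9] yaw 0.005
t 9.82 pos [ 499.5 -436.   196.2] F [-0.3 -0.7  1.1] w 68.4 g 0.0 rackxy [  4.3 -42. ] j [-0.47  0.49  0.01  0.   -1.08 -0.14]
```

>>> apply_moves --rows '[{"hand": 0.6, "delta_pos": [-40, 1, 0], "yaw": 0}, {"hand": 0.6, "delta_pos": [-80, 1, 0], "yaw": 0}, {"hand": 0.6, "delta_pos": [-120, 1, 0], "yaw": 0}, {"hand": 0.2, "delta_pos": [-145, 1, 10], "yaw": 0}, {"hand": 0, "delta_pos": [-150, 1, 20], "yaw": 0}, {"hand": 0, "delta_pos": [-150, 1, 20], "yaw": 0}, {"hand": 0, "delta_pos": [-150, 1, 20], "yaw": 0}]'

```text
clock: 10.4
position: [581.8, -310.3, 166.7]
ee_rot: [-0.46, 0.888, 0.001, -0.001]
contact_force: [0.1, -0.3, -0.1]
gripper_width: 42.8
grasp_force: 0.0
```

```bash
python3 go.py 583 -311 108
python3 - <<'E'
from fit import *
q=np.load("q.npy")
im=imaging.get_image("side")
I=cv2.resize(im["pixels"][120:235,190:340,::-1],None,fx=5,fy=5,interpolation=cv2.INTER_CUBIC)
p=read_state()["position"]
for z,col in((p[2]-6,(0,255,0)),(105,(0,0,255))):
    a=proj(im,(p[0],p[1],z)); cv2.circle(I,(int((a[1]+.5-190)*5),int((a[0]+.5-120)*5)),4,col,-1)
cv2.imwrite("pics/bail.png",I)
E
```

```text
delta [-0.2 -1.6 58.7] yaw 0.004
t 10.4 pos [ 581.8 -310.3  166.7] F [ 0.1 -0.3 -0.1] w 42.8 g 0.0 rackxy [ -1.6 108.1] j [-0.25  0.51 -0.02  0.   -1.04 -0.37]
```

View pics/bail.png

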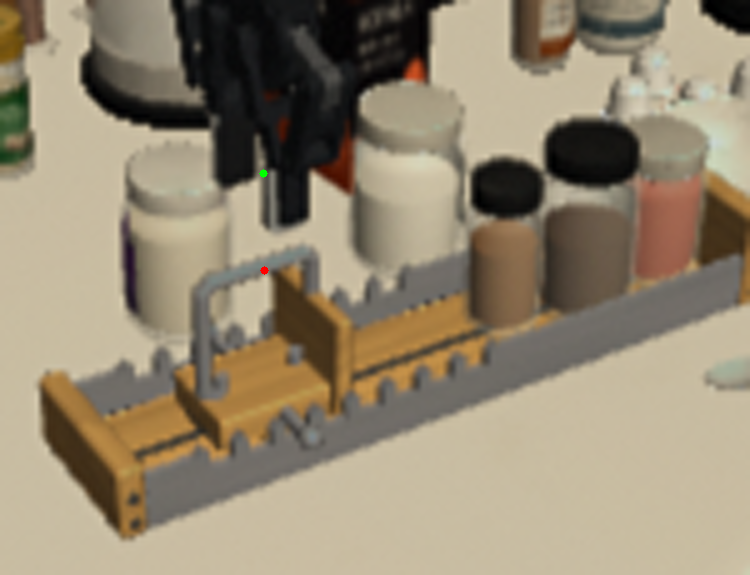

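The three jars stand close together upright, and the stop is in notch 5. The TCP projection (264,270) lies on the bail bar, so I'll descend and pinch.

>>> apply_moves --rows '[{"hand": 0, "delta_pos": [0, -1.5, 20], "yaw": 0}, {"hand": 0, "delta_pos": [0, -1.5, 40], "yaw": 0}, {"hand": 0, "delta_pos": [0, -1.5, 53], "yaw": 0}, {"hand": 0, "delta_pos": [0, -1.5, 57], "yaw": 0}, {"hand": 0, "delta_pos": [0, -1.5, 57], "yaw": 0}, {"hand": -1, "delta_pos": [0, -1.5, 57], "yaw": 0}, {"hand": -1, "delta_pos": [0, -1.5, 57], "yaw": 0}, {"hand": -1, "delta_pos": [0, -1.5, 57], "yaw": 0}, {"hand": -1, "delta_pos": [0, -1.5, 57], "yaw": 0}, {"hand": -1, "delta_pos": [0, -1.5, 57], "yaw": 0}, {"hand": -1, "delta_pos": [0, -1.5, 57], "yaw": 0}, {"hand": -1, "delta_pos": [0, -1.5, 57], "yaw": 0}]'

```text
clock: 11.45
position: [584.5, -311.3, 112.3]
ee_rot: [-0.46, 0.888, -0.001, 0.001]
contact_force: [-0.8, -0.1, 5.8]
gripper_width: 6.8
grasp_force: 58.7
```

```bash
python3 go.py 583 -311 130
```

```text
delta [  0.6   1.4 -17.7] yaw 0.004
t 11.45 pos [ 584.5 -311.3  112.3] F [-0.8 -0.1  5.8] w 6.8 g 58.7 rackxy [  1.3 108.9] j [-0.25  0.57 -0.07  0.   -0.93 -0.37]
```

>>> apply_moves --rows '[{"hand": -1, "delta_pos": [0, 0, -6], "yaw": 0}, {"hand": -1, "delta_pos": [0, 0, -12], "yaw": 0}, {"hand": -1, "delta_pos": [0, 0, -18], "yaw": 0}, {"hand": -1, "delta_pos": [0, 0, -22], "yaw": 0}, {"hand": -1, "delta_pos": [0, 0, -22], "yaw": 0}, {"hand": -1, "delta_pos": [0, 0, -22], "yaw": 0}]'

```text
clock: 11.95
position: [584.2, -311.0, 132.9]
ee_rot: [-0.46, 0.888, -0.0, 0.0]
contact_force: [3.2, -2.3, -5.1]
gripper_width: 6.8
grasp_force: 58.6
```

```bash
python3 go.py 583 -311 130
```

```text
delta [0.7 0.9 2.9] yaw 0.004
t 11.95 pos [ 584.2 -311.   132.9] F [ 3.2 -2.3 -5.1] w 6.8 g 58.6 rackxy [  0.8 109. ] j [-0.25  0.55 -0.05 -0.   -0.97 -0.37]
```

>>> apply_moves --rows '[{"hand": -1, "delta_pos": [0, -0.8, -1], "yaw": 0}, {"hand": -1, "delta_pos": [10, -0.8, -1], "yaw": 0}, {"hand": -1, "delta_pos": [22, -0.8, -1], "yaw": 0}, {"hand": -1, "delta_pos": [36, -0.8, -1], "yaw": 0}, {"hand": -1, "delta_pos": [50, -0.8, -1], "yaw": 0}, {"hand": -1, "delta_pos": [62, -0.8, -1], "yaw": 0}, {"hand": -1, "delta_pos": [72, -0.8, -1], "yaw": 0}, {"hand": -1, "delta_pos": [80, -0.8, -1], "yaw": 0}, {"hand": -1, "delta_pos": [85, -0.8, -1], "yaw": 0}, {"hand": -1, "delta_pos": [88, -0.8, -1], "yaw": 0}, {"hand": -1, "delta_pos": [88, -0.8, -1], "yaw": 0}, {"hand": -1, "delta_pos": [88, -0.8, -1], "yaw": 0}]'

```text
clock: 12.95
position: [533.1, -383.1, 133.5]
ee_rot: [-0.46, 0.888, 0.001, -0.001]
contact_force: [-0.5, -1.1, -4.7]
gripper_width: 6.8
grasp_force: 58.6
```

```bash
python3 go.py 583 -311 130
```

```text
delta [-87.7   0.9   3.5] yaw 0.004
t 12.95 pos [ 533.1 -383.1  133.5] F [-0.5 -1.1 -4.7] w 6.8 g 58.6 rackxy [ 1.1 20.6] j [-0.38  0.54 -0.06 -0.   -0.97 -0.24]
```

>>> apply_moves --rows '[{"hand": -1, "delta_pos": [-0.4, 0, 5], "yaw": 0}, {"hand": -1, "delta_pos": [-0.4, 0, 10], "yaw": 0}, {"hand": -1, "delta_pos": [-0.4, 0, 15], "yaw": 0}, {"hand": -1, "delta_pos": [-0.4, 0, 19], "yaw": 0}, {"hand": -1, "delta_pos": [-0.4, 0, 21], "yaw": 0}, {"hand": -1, "delta_pos": [-0.4, 0, 21], "yaw": 0}]'

```text
clock: 13.45
position: [533.7, -382.7, 112.5]
ee_rot: [-0.46, 0.888, 0.001, -0.0]
contact_force: [-0.8, -0.6, -2.5]
gripper_width: 6.6
grasp_force: 58.8
```

```bash
python3 go.py 583 -311 130
```

```text
delta [-87.    1.1 -17.5] yaw 0.004
t 13.45 pos [ 533.7 -382.7  112.5] F [-0.8 -0.6 -2.5] w 6.6 g 58.8 rackxy [ 1.3 21.3] j [-0.38  0.56 -0.08  0.   -0.93 -0.24]
```

Home height reached at notch 1. Release and withdraw.

>>> apply_moves --rows '[{"hand": -0.4, "delta_pos": [0, 0, 0], "yaw": 0}, {"hand": 0, "delta_pos": [0, 0, 0], "yaw": 0}, {"hand": 0, "delta_pos": [0, 0, 0], "yaw": 0}, {"hand": 0, "delta_pos": [0, 0, 0], "yaw": 0}, {"hand": 0, "delta_pos": [0, 0, 0], "yaw": 0}, {"hand": 0, "delta_pos": [0, 0, -30], "yaw": 0}, {"hand": 0, "delta_pos": [0, 0, -70], "yaw": 0}, {"hand": 0, "delta_pos": [0, 0, -100], "yaw": 0}, {"hand": 0, "delta_pos": [-30, 30, -110], "yaw": 0}, {"hand": 0, "delta_pos": [-60, 60, -110], "yaw": 0}, {"hand": 0, "delta_pos": [-60, 80, -110], "yaw": 0}, {"hand": 0, "delta_pos": [-60, 80, -110], "yaw": 0}]'

```text
clock: 14.45
position: [501.1, -284.9, 224.0]
ee_rot: [-0.461, 0.887, 0.0, 0.0]
contact_force: [-1.2, 0.0, 0.0]
gripper_width: 42.7
grasp_force: 0.0
```

```bash
python3 go.py 583 -311 130
python3 - <<'E'
from h import *
im=imaging.get_image("side")
cv2.imwrite("pics/end.png",cv2.resize(im["pixels"][125:240,200:350,::-1],None,fx=5,fy=5,interpolation=cv2.INTER_CUBIC))
E
```

```text
delta [-25.6 -82.   94. ] yaw 0.007
t 14.45 pos [ 501.1 -284.9  224. ] F [-1.2  0.   0. ] w 42.7 g 0.0 rackxy [-82.  82.] j [-0.24  0.33 -0.16 -0.   -1.08 -0.38]
```

View pics/end.png

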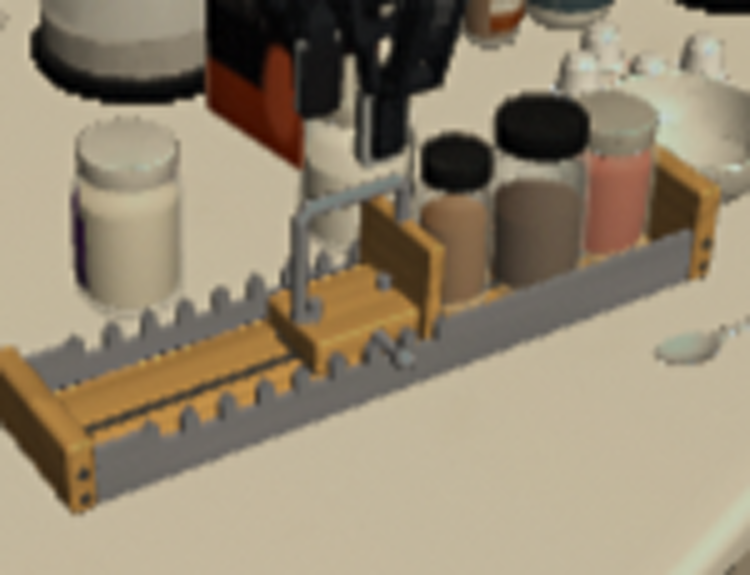

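The picture shows all three jars upright, the stop face just next to the slim jar, and the crossbar down in notch 1 (crop 395,352). Nothing else has moved.

```bash
python3 -c "
from bench import workorder; print(workorder.job_done())"
```

```text
the job is handed in; nothing more can be done
None
```

The slim jar now stands upright in the row with the other two, the end stop is fully down in notch 1 (168 mm of room for a 160 mm row), and the job was handed in at about 14.5 s of the 54 s allowed.

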